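Snap a clip-on temperature sensor over a heating pipe

ROBOT

A 6-joint arm with a two-finger parallel gripper is mounted at the origin on a cart in front of the work surface, level with it; the furniture and walls round the work are solid. World frame = base frame: x ahead of the robot, y to its left, z up, the work surface at z = 0. Lengths are in m, angles in rad, forces in N, time in s.
With the tool pointing down it reaches from about 0.3 to 0.85 m from the base axis. Payload 5.4 kg.
Tool frame: the origin (TCP) lies where the fingers leave the gripper's body, on its centre line; the fingertips stand 73 mm ahead of it and the grasp point (between the pads) lies robot.tcp_to_grasp ahead of it (robot.tcp_to_grasp is the distance from the TCP to the grasp point, in m); x points along the fingers, y is the direction in which the jaws open and shut, and the axes are right-handed (so a half turn about x gives the same grasp; the last joint's range is limited). The gripper opens to 85 mm and grips with 20 to 120 N. Pads are 22 mm wide; open, the fingers measure 114 mm over their backs; the gripper's body (76 mm by 85 mm) begins 54 mm behind the grasp point. The pads swing forward as they close: fully open they stand 13 mm farther back than shut.
Start: joints at [0.979, 0.158, 1.597, -0, 1.386, -0.21], TCP at [0.214, 0.534, 0.304] pointing down, gripper open.
Joint ranges: [-2.91, 2.91], [-0.94, 2.29], [0.18, 2.7], [-1.29, 4.43], [0.17, 2.64], [-3, 3]. Speed limits (rad/s): [2.57, 2.57, 3.14, 3.14, 3.14, 3.14].

INTERFACE

Orientations are given as a rotation vector (axis times angle).
In Python, from bench import robot gives the robot as it stands. The module is installed in compiled form; this text tells all that it offers.
- The arm moves only by the tool step_arm, never from a script. Its argument "moves" is a list of rows, each an object of numbers: "gripper": the opening, from 0 (shut) to 1 (fully open); "x", "y", "z": the shift along the tool's x, y, z in m; "ax", "ay", "az": the turn, a rotation vector about the tool's x, y, z in degrees. In form: [{"gripper": .., "x": .., "y": .., "z": .., "ax": .., "ay": .., "az": ..}, ...]. A call has 1 to 12 rows; each row shifts and turns the commanded pose from where the row before left it, along the tool's axes as they then stand; what a row does not reach is not made up. A row lasts 1/10 s, in which the tool goes at most 50 mm and 8.59 degrees, less where a joint would pass 70% of its speed; a pose out of reach is approached as far as the arm can. A call is refused whole if a number of a shift passes 0.05 or a number of a turn 8.59, either way. A call with a gripper value outside its range is refused whole. The fingers move at their own pace and stop on an object; "squeeze" is the grip in N (left out, the last holds). Time passes only in rows, so rows that do not move let the fingers close. It gives the time, the measured TCP pose, the force and the opening at its end, in the units of the state.
- robot.read_state(): the state, without advancing time (a new reading comes with each control period).
- robot.read_camera(name): name is "scene" or "side" or "wrist"; returns a dict with "color" (420x560x3 uint8, red, green, blue), "intrinsics" (3x3 intrinsics, pixels), "pose" (4x4, takes a point from camera to world coordinates). Camera axes: x right, y down, z forward; pixel columns grow to the right and rows downward; lengths in m; the calibration is good to about 2 mm. A picture is of the moment at which its call begins. There is no depth.
- robot.hand_in(): hands the job in, once; it reports no verdict.
The state is a dict: "t": time; "joint_positions": joint angles; "dq": joint speeds; "tau": joint torques, N m; "tool_pos": TCP position; "ee_rot": TCP orientation; "ft_force": force on the tool from outside, world axes, zero at the start; "ft_torque": the same for the moment, N m; "grip_width": finger opening in m.
Only numpy, scipy, OpenCV 4.12 (cv2) and the standard library are available. Lean on these libraries where they do the work, as an engineer would, in place of code of your own. Each camera call takes 0.05 s, during which the arm holds its last target. There are 200 camera calls.

TASK

Fit the smaller clip-on temperature sensor to the 22 mm copper pipe: hold it over the bare pipe a good finger's width clear of the brass nut, push it straight down until its sprung arms snap past the pipe and it sits fully home, then slide it along until it touches the face of the nut and let go of it there, upright. Go by feel, because the pipe stands on soft rubber mounts and gives way as you push and as you slide; never force it more than 14 mm down or 14 mm along. Leave the larger sensor, the tape roll and the pliers where they are.

Things in the scene. Friction and masses are not known exactly. Their poses are not given: they have to be found in the camera images.
- pipe_sensor: The black-grey clip-on sensor to be fitted, for a 22 mm pipe; it stands upright on its two sprung arms. Origin: on its bore's axis, 14 mm above the worktop as it stands; y along the bore, z up through the head. 90 g. Arms one each side (-x, +x), 27 mm long, 34 mm wide overall, with flared feet 14 mm below the origin that centre it if within 3 mm sideways; they spread 3 mm each as they pass the pipe.
- sensor_head (a point): Centre of the sensor's head, 29 mm above its origin, same axes. Head: block 22 mm across x, 26 mm along y, 30 mm high, with a plug shroud 14 x 20 x 8 mm on top. Hold it across x, fingertips no more than 11 mm below this point, to stay clear of the arms.
- sensor_crown (a point): Middle of the crown's underside, 11 mm above the sensor's origin: meets the top of the pipe when home. Crown 30 mm long in y (15 mm each way). Pushing on takes 13 to 19 N; then the arms snap past, the force falls to less than half, and rises again as the crown presses on the pipe. Fitted, it slides along the pipe with a drag of 4 to 9 N.
- pipe: 22 mm copper pipe, level, axis 85 mm above the worktop, with a brass coupling. Origin: on the axis in the plane of the coupling nut's face; y along the pipe, z up. Bare pipe runs from the origin 150 mm towards -y, to a steel clamp; coupling (nuts 37 mm over corners) and second clamp lie on the +y side. A fitted sensor has its origin on the axis (x = z = 0) and, touching the nut, at y = -15 mm.
- pipe_rig: Fixed rig under the pipe: slotted steel channel 41 x 384 x 21 mm (x, y, z) bolted to the worktop. Origin: centre of its underside; the nut's face lies at y = +45 mm, 85 mm up. The pipe stands on two rubber mounts: it gives way about 1 mm for each 1.8 N downwards and 1 mm for each 1.5 N lengthwise, and springs back.
- large_sensor: A like sensor for a 42 mm pipe, 52 mm wide over its arms and 79 mm tall, standing upright; origin on its bore's axis, 18 mm above the worktop. Does not fit; to be left alone.
- elec_tape: Black roll of tape, 62 mm across and 19 mm high, lying on the worktop; origin at the centre of its underside. A bystander.
- pliers: Red-handled pliers, 100 x 175 x 12 mm, lying on the worktop; origin at the centre of the underside. A bystander.
Mind the look-alikes: they are no part of the job. What is shaped like the pipe_sensor but green or turquoise is not meant.

How it is judged:
By the outcome, as a careful person would: the job done as asked, in the order asked, and still so for the second after the job is handed in, with the robot touching nothing.
It also fails if it takes over 64 s, if anything falls off the work surface, if the arm or the gripper's body presses on something with over 40 N, if the wrist force passes 120 N, or if a joint passes its speed limit or range.

## Working session

There is one attempt and no reset: what is moved stays moved. The work goes in short steps, Python scripts to look and compute and a tool call to move; the robot and the scene stay as the last step left them, time stands still between calls to the robot, and variables do not carry over. Pictures are saved under pics/ and viewed, about 8 in all and at most 12, crops included, and the job is handed in when it is done.

Besides the shell and the picture viewer there is one more tool, called after "Request:" as name([rows], argument=value, ...), one row to a line, values as JSON. step_arm: Moves the arm, as the interface text tells. Its arguments: {"type":"object","properties":{"moves":{"type":"array","items":{"type":"object","properties":{"gripper":{"type":"number"},"x":{"type":"number"},"y":{"type":"number"},"z":{"type":"number"},"ax":{"type":"number"},"ay":{"type":"number"},"az":{"type":"number"}}}},"squeeze":{"type":"number"}},"required":["moves"]}

```bash
mkdir -p pics; python3 - <<'E'
from bench import robot
import cv2,numpy as np,pickle
print(robot.tcp_to_grasp, robot.read_state())
d={}
for n in ["scene","side","wrist"]:
    c=robot.read_camera(n); d[n]=c
    cv2.imwrite(f"pics/a_{n}.png",c["color"][:,:,::-1])
    print(n,c["intrinsics"].tolist(),np.round(c["pose"],3).tolist())
pickle.dump(d,open("a.pkl","wb"))
E
```

```text
0.0539 {'t': 0.0, 'joint_positions': array([ 9.78920786e-01,  1.59043989e-01,  1.59824939e+00, -1.73011780e-05,
        1.38620241e+00, -2.10101941e-01]), 'dq': array([-1.89697207e-04,  6.98718596e-04,  8.15558841e-05, -5.20376396e-06,
        1.00095345e-04,  2.02110869e-03]), 'tau': array([-9.69254579e-04, -3.96002591e+01, -3.31428945e+01, -2.37995437e-04,
        8.41877481e-03, -3.88286011e-06]), 'tool_pos': array([0.21398072, 0.53319208, 0.30291102]), 'ee_rot': array([ 0.29815366,  1.5506944 , -0.30093046]), 'ft_force': array([ 0.33783177, -0.97425919,  0.1598422 ]), 'ft_torque': array([ 0.00588682, -0.02643482,  0.02241235]), 'grip_width': 0.08543800923754312}
scene [[498.34273615504674, 0.0, 280.2824904837815], [0.0, 498.34273615504674, 211.95057081471248], [0.0, 0.0, 1.0]] [[0.623, -0.376, 0.686, -0.278], [-0.782, -0.322, 0.534, -0.654], [0.02, -0.869, -0.495, 0.697], [0.0, 0.0, 0.0, 1.0]]
side [[405.65528750164896, 0.0, 276.7576858900017], [0.0, 405.65528750164896, 206.6893886549122], [0.0, 0.0, 1.0]] [[-0.99, -0.044, 0.132, 0.401], [-0.139, 0.417, -0.898, 1.012], [-0.015, -0.908, -0.419, 0.551], [0.0, 0.0, 0.0, 1.0]]
wrist [[346.8636317505708, 0.0, 277.7828891169081], [0.0, 346.8636317505708, 213.69891763805464], [0.0, 0.0, 1.0]] [[0.372, 0.883, 0.287, 0.142], [0.928, -0.353, -0.116, 0.563], [-0.001, 0.31, -0.951, 0.374], [0.0, 0.0, 0.0, 1.0]]
```

View pics/a_scene.png

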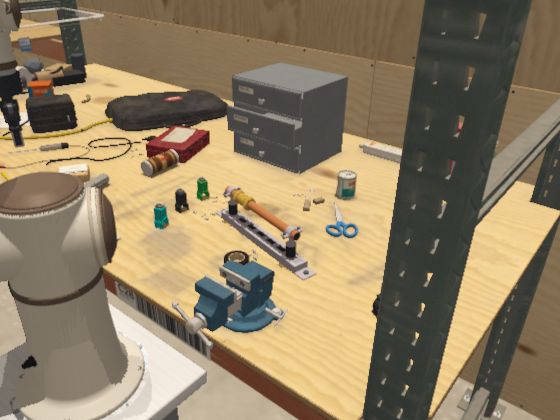

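View pics/a_side.png

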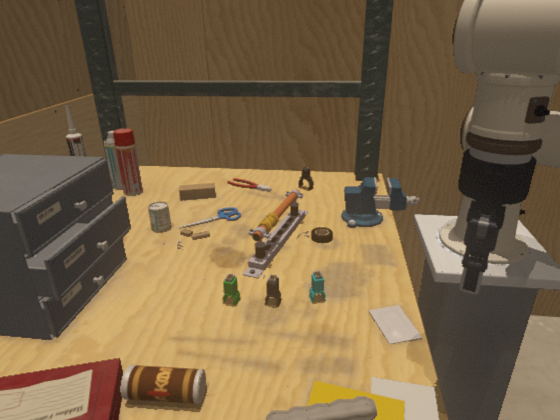

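The scene view shows a black sensor at (181,200) between a teal (160,216) and a green (202,188) look-alike. The pipe runs from the brass coupling at (238,198) to about (297,235). In the side view the black sensor is at (273,290), the coupling is at (265,222), and another black sensor is at (306,178).

```bash
python3 - <<'E'
import pickle,cv2,numpy as np
d=pickle.load(open("a.pkl","rb"))
s=d["scene"]["color"][170:280,140:320,::-1]; t=d["side"]["color"][165:310,215:345,::-1]
a=cv2.resize(s,None,fx=2.6,fy=2.6,interpolation=2); b=cv2.resize(t,None,fx=2.5,fy=2.5,interpolation=2)
h=max(a.shape[0],b.shape[0]); im=np.zeros((h,a.shape[1]+b.shape[1],3),np.uint8)
im[:a.shape[0],:a.shape[1]]=a; im[:b.shape[0],a.shape[1]:]=b
cv2.imwrite("pics/b.png",im); print(im.shape,a.shape)
E
```

```text
(362, 793, 3) (286, 468, 3)
```

View pics/b.png

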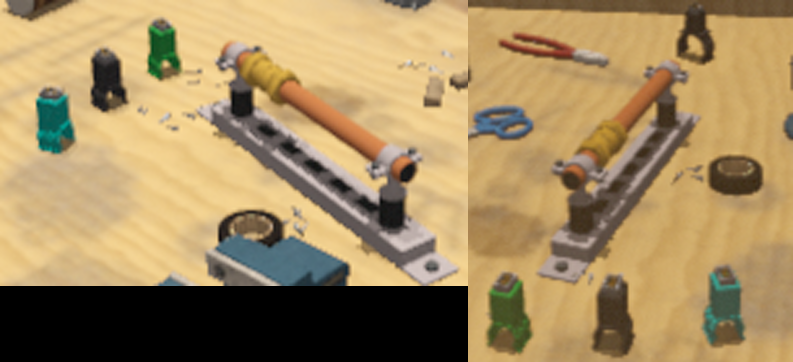

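```bash
cat > h.py <<'E'
import numpy as np
def ray(c,p):
    K,T=c["intrinsics"],c["pose"]; r=T[:3,:3]@np.linalg.solve(K,[p[0],p[1],1]); return T[:3,3],r/np.linalg.norm(r)
def tri(cs,ps):
    A=0;b=0
    R=[ray(c,p) for c,p in zip(cs,ps)]
    for o,r in R: M=np.eye(3)-np.outer(r,r);A=A+M;b=b+M@o
    X=np.linalg.solve(A,b); return X,[np.linalg.norm((np.eye(3)-np.outer(r,r))@(X-o)) for o,r in R]
def onz(c,p,z):
    o,r=ray(c,p); return o+r*(z-o[2])/r[2]
def proj(c,X):
    T=np.linalg.inv(c["pose"]); q=c["intrinsics"]@(T[:3,:3]@X+T[:3,3]); return q[:2]/q[2]
E
python3 - <<'E'
import pickle,numpy as np
from h import *
d=pickle.load(open("a.pkl","rb")); S,D=d["scene"],d["side"]
f=lambda p:(140+p[0]/2.6,170+p[1]/2.6); g=lambda p:(215+(p[0]-468)/2.5,165+p[1]/2.5)
for n,p,q,z in [("sens top",(106,53),(612,281),.066),("nut",(291,92),(621,131),.085),("far clamp",(383,160),(660,82),.085)]:
    X,e=tri([S,D],[f(p),g(q)]); print(n,X.round(3),np.round(e,4),onz(S,f(p),z).round(3),onz(D,g(q),z).round(3))
E
```

```text
sens top [0.516 0.315 0.062] [0.0004 0.0004] [0.512 0.31  0.066] [0.514 0.32  0.066]
nut [0.543 0.079 0.087] [0.0028 0.0028] [0.549 0.082 0.085] [0.54  0.08  0.085]
far clamp [ 0.514 -0.059  0.081] [0.0004 0.0004] [ 0.508 -0.063  0.085] [ 0.514 -0.05   0.085]
```

```bash
cat >> h.py <<'E'
from scipy.spatial.transform import Rotation as Ro
def plan(st,target,jaw=None):
    "shift in tool axes to TCP target; turn about tool x (deg) to bring jaw axis along yaw (deg)"
    R=Ro.from_rotvec(st["ee_rot"]).as_matrix(); s=R.T@(np.asarray(target)-st["tool_pos"])
    y=R[:,1]; ya=np.degrees(np.arctan2(y[1],y[0])); 
    print("tool axes\n",R.round(4),"\nshift",s.round(4),"jaw yaw",ya.round(2))
    if jaw is not None:
        dy=(jaw-ya+90)%180-90; print("ax turn",(-dy).round(2))
    print("pos",st["tool_pos"].round(4),"F",st["ft_force"].round(2),"t",st["t"],"w",round(st["grip_width"],4))
E
python3 - <<'E'
from bench import robot
from h import *
plan(robot.read_state(),[.50,.30,.24],None)
E
```

```text
tool axes
 [[-9.000e-04  3.726e-01  9.280e-01]
 [-1.300e-03  9.280e-01 -3.726e-01]
 [-1.000e+00 -1.500e-03 -4.000e-04]] 
shift [ 0.0632 -0.1098  0.3523] jaw yaw 68.12
pos [0.214  0.5333 0.3031] F [ 0.26 -0.13 -0.01] t 0.15 w 0.0854
```

Request:
step_arm([
  {"x": 0.005,"y": -0.01,"z": 0.03},
  {"x": 0.005,"y": -0.01,"z": 0.03},
  {"x": 0.005,"y": -0.01,"z": 0.03},
  {"x": 0.005,"y": -0.01,"z": 0.03},
  {"x": 0.005,"y": -0.01,"z": 0.03},
  {"x": 0.005,"y": -0.01,"z": 0.03},
  {"x": 0.005,"y": -0.01,"z": 0.03},
  {"x": 0.005,"y": -0.01,"z": 0.03},
  {"x": 0.005,"y": -0.01,"z": 0.03},
  {"x": 0.005,"y": -0.01,"z": 0.03},
  {"x": 0.01,"y": -0.01,"z": 0.03},
  {},
])

```text
invalid input
```

```bash
python3 - <<'E'
from bench import robot
import cv2,pickle
from h import *
c=robot.read_camera("wrist"); pickle.dump(c,open("w1.pkl","wb"))
cv2.imwrite("pics/w1.png",c["color"][:,:,::-1])
plan(robot.read_state(),[.514,.315,.24])
print(proj(c,np.array([.514,.315,.066])))
E
```

```text
tool axes
 [[-6.000e-04  3.726e-01  9.280e-01]
 [-9.000e-04  9.280e-01 -3.726e-01]
 [-1.000e+00 -1.100e-03 -2.000e-04]] 
shift [ 0.0633 -0.0908  0.3597] jaw yaw 68.12
pos [0.2141 0.5334 0.3033] F [0.08 0.35 0.37] t 0.2 w 0.0857
[203.524779   472.58416701]
```

View pics/w1.png

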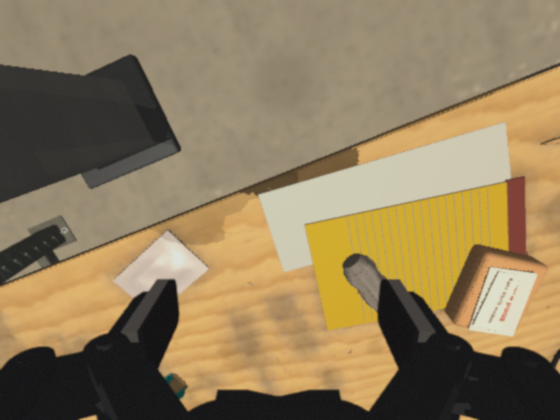

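That call was refused whole, apparently because of the empty row, so the arm is still at the start. The wrist view shows the cart edge, papers and sponge, with the fingers at the bottom.

Request:
step_arm([
  {"x": 0.006,"y": -0.0116,"z": 0.034},
  {"x": 0.006,"y": -0.0116,"z": 0.034},
  {"x": 0.006,"y": -0.0116,"z": 0.034},
  {"x": 0.006,"y": -0.0116,"z": 0.034},
  {"x": 0.006,"y": -0.0116,"z": 0.034},
  {"x": 0.006,"y": -0.0116,"z": 0.034},
  {"x": 0.006,"y": -0.0116,"z": 0.034},
  {"x": 0.006,"y": -0.0116,"z": 0.034},
  {"x": 0.006,"y": -0.0116,"z": 0.034},
  {"x": 0.006,"y": -0.0116,"z": 0.034},
  {"x": 0.003,"y": -0.0116,"z": 0.034},
])

```text
invalid input
```

Request:
step_arm([
  {"ax": 8.5},
  {"ax": 8.5},
  {"ax": 8.5},
  {"ax": 8.5},
  {"ax": 8.5},
  {"ax": 8.5},
  {"ax": 8.5},
  {"ax": 8.5},
  {"ax": 0},
])

```text
invalid input
```

```bash
python3 - <<'E'
from bench import robot
import cv2,pickle
from h import *
c=robot.read_camera("wrist"); pickle.dump(c,open("w1.pkl","wb"))
cv2.imwrite("pics/w2.png",c["color"][:,:,::-1])
plan(robot.read_state(),[.514,.315,.24])
print(proj(c,np.array([.514,.315,.066])))
E
```

```text
tool axes
 [[-5.000e-04  3.725e-01  9.280e-01]
 [-8.000e-04  9.280e-01 -3.725e-01]
 [-1.000e+00 -9.000e-04 -2.000e-04]] 
shift [ 0.0634 -0.0909  0.3597] jaw yaw 68.13
pos [0.2141 0.5334 0.3034] F [1.05 0.28 0.18] t 0.25 w 0.0853
[203.43463493 472.44593238]
```

View pics/w2.png

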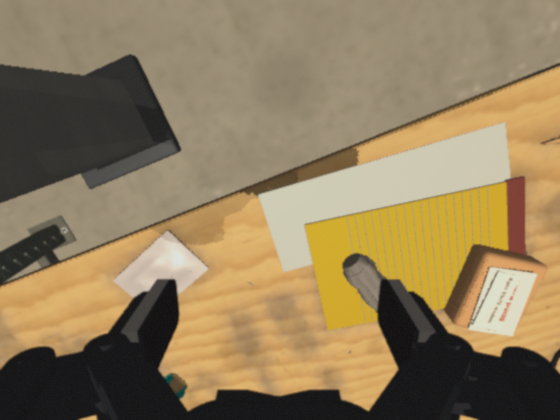

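The wrist view is unchanged because both calls were refused. I'll try one row with every key filled in.

Request:
step_arm([
  {"gripper": 1,"x": 0.006,"y": -0.0116,"z": 0.034,"ax": 0,"ay": 0,"az": 0},
])

```text
t: 0.35
tool_pos: [0.2398, 0.5117, 0.2985]
ee_rot: [0.298, 1.551, -0.294]
ft_force: [1.1, -0.3, 0.6]
grip_width: 0.0856
```

Every key is required in each row.

Request:
step_arm([
  {"gripper": 1,"x": 0.006,"y": -0.0116,"z": 0.034,"ax": 0,"ay": 0,"az": 0},
  {"gripper": 1,"x": 0.006,"y": -0.0116,"z": 0.034,"ax": 0,"ay": 0,"az": 0},
  {"gripper": 1,"x": 0.006,"y": -0.0116,"z": 0.034,"ax": 0,"ay": 0,"az": 0},
  {"gripper": 1,"x": 0.006,"y": -0.0116,"z": 0.034,"ax": 0,"ay": 0,"az": 0},
  {"gripper": 1,"x": 0.006,"y": -0.0116,"z": 0.034,"ax": 0,"ay": 0,"az": 0},
  {"gripper": 1,"x": 0.006,"y": -0.0116,"z": 0.034,"ax": 0,"ay": 0,"az": 0},
  {"gripper": 1,"x": 0.006,"y": -0.0116,"z": 0.034,"ax": 0,"ay": 0,"az": 0},
  {"gripper": 1,"x": 0.006,"y": -0.0116,"z": 0.034,"ax": 0,"ay": 0,"az": 0},
  {"gripper": 1,"x": 0.006,"y": -0.0116,"z": 0.034,"ax": 0,"ay": 0,"az": 0},
  {"gripper": 1,"x": 0.003,"y": -0.0116,"z": 0.034,"ax": 0,"ay": 0,"az": 0},
])

```text
t: 1.35
tool_pos: [0.5144, 0.2746, 0.2401]
ee_rot: [0.299, 1.551, -0.3]
ft_force: [0.4, 0.2, -0.6]
grip_width: 0.0853
```

Request:
step_arm([
  {"gripper": 1,"x": 0,"y": 0,"z": 0,"ax": 8.5,"ay": 0,"az": 0},
  {"gripper": 1,"x": 0,"y": 0,"z": 0,"ax": 8.5,"ay": 0,"az": 0},
  {"gripper": 1,"x": 0,"y": 0,"z": 0,"ax": 8.5,"ay": 0,"az": 0},
  {"gripper": 1,"x": 0,"y": 0,"z": 0,"ax": 8.5,"ay": 0,"az": 0},
  {"gripper": 1,"x": 0,"y": 0,"z": 0,"ax": 8.5,"ay": 0,"az": 0},
  {"gripper": 1,"x": 0,"y": 0,"z": 0,"ax": 8.5,"ay": 0,"az": 0},
  {"gripper": 1,"x": 0,"y": 0,"z": 0,"ax": 8.5,"ay": 0,"az": 0},
  {"gripper": 1,"x": 0,"y": 0,"z": 0,"ax": 8.5,"ay": 0,"az": 0},
  {"gripper": 1,"x": 0,"y": 0,"z": 0,"ax": 0,"ay": 0,"az": 0},
])

```text
t: 2.25
tool_pos: [0.5137, 0.2758, 0.2407]
ee_rot: [1.208, 1.21, -1.208]
ft_force: [0.3, -0.7, -0.4]
grip_width: 0.0852
```

```bash
python3 - <<'E'
from bench import robot
import cv2,pickle
from h import *
c=robot.read_camera("wrist"); pickle.dump(c,open("w1.pkl","wb"))
cv2.imwrite("pics/w3.png",c["color"][:,:,::-1])
plan(robot.read_state(),[.514,.315,.24])
print(proj(c,np.array([.514,.315,.066])))
E
```

```text
tool axes
 [[-2.0e-04  1.0e+00  5.3e-03]
 [-1.0e-04  5.3e-03 -1.0e+00]
 [-1.0e+00 -2.0e-04  1.0e-04]] 
shift [ 0.0008  0.0005 -0.0392] jaw yaw 0.3
pos [0.5137 0.2758 0.2408] F [ 0.46 -0.35  0.96] t 2.3 w 0.0852
[275.67124756 160.56387353]
```

View pics/w3.png

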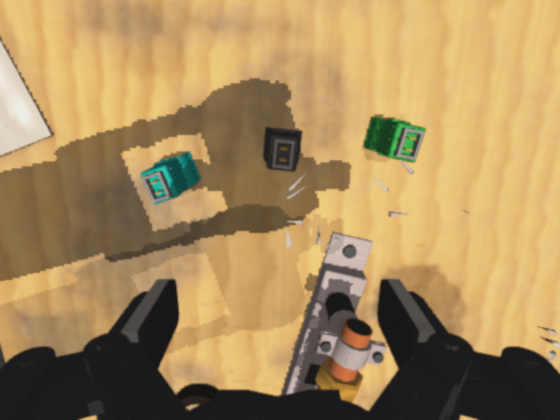

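The wrist view shows the black sensor head at about (284,150), nearly square to the image, with teal at left and green at right. The +y end of the rig is at bottom right.

```bash
python3 - <<'E'
import pickle,cv2
c=pickle.load(open("w1.pkl","rb"))["color"][115:185,250:320,::-1]
c=cv2.convertScaleAbs(c,alpha=1.8,beta=10)
cv2.imwrite("pics/w3c.png",cv2.resize(c,None,fx=8,fy=8,interpolation=2))
E
```

```text
(no output)
```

View pics/w3c.png

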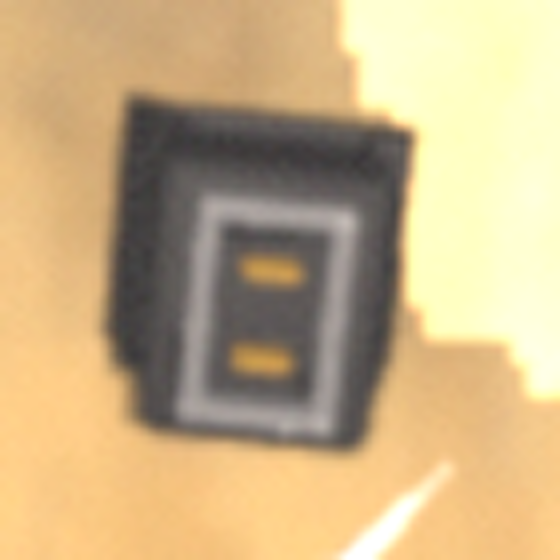

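The crop shows the plug shroud with corners (203,197), (357,210), (335,432) and (180,420), turned by about 5°.

```bash
python3 - <<'E'
import pickle
from bench import robot
from h import *
c=pickle.load(open("w1.pkl","rb"))
P=np.array([onz(c,(250+u/8,115+v/8),.066)[:2] for u,v in [(203,197),(357,210),(335,432),(180,420)]])
print(P.round(4),"centre",P.mean(0))
ex=(P[1]+P[2]-P[0]-P[3])/2; ey=(P[0]+P[1]-P[2]-P[3])/2
print(np.linalg.norm(ex),np.linalg.norm(ey),np.degrees(np.arctan2(ex[1],ex[0])),np.degrees(np.arctan2(-ey[0],ey[1])))
jaw=np.degrees(np.arctan2(-ey[0],ey[1]))
plan(robot.read_state(),[*P.mean(0),.24],jaw)
E
```

```text
[[0.5138 0.3296]
 [0.5272 0.3286]
 [0.5256 0.309 ]
 [0.5117 0.31  ]] centre [0.51959086 0.31930072]
0.013707626660248332 0.019685666952324883 -4.4351329637463115 -5.338756962403886
tool axes
 [[-2.0e-04  1.0e+00  5.3e-03]
 [-1.0e-04  5.3e-03 -1.0e+00]
 [-1.0e+00 -2.0e-04  1.0e-04]] 
shift [ 0.0008  0.0061 -0.0435] jaw yaw 0.3
ax turn 5.64
pos [0.5137 0.2758 0.2408] F [ 0.46 -0.35  0.96] t 2.3 w 0.0852
```

Request:
step_arm([
  {"gripper": 0.6,"x": 0,"y": 0.003,"z": -0.0215,"ax": 0,"ay": 0,"az": 0},
  {"gripper": 0.6,"x": 0,"y": 0.003,"z": -0.022,"ax": 0,"ay": 0,"az": 0},
  {"gripper": 0.6,"x": 0,"y": 0,"z": 0,"ax": 5.2,"ay": 0,"az": 0},
  {"gripper": 0.6,"x": 0.03,"y": 0,"z": 0,"ax": 0,"ay": 0,"az": 0},
  {"gripper": 0.6,"x": 0.035,"y": 0,"z": 0,"ax": 0,"ay": 0,"az": 0},
  {"gripper": 0.6,"x": 0.03,"y": 0,"z": 0,"ax": 0,"ay": 0,"az": 0},
  {"gripper": 0.6,"x": 0.02,"y": 0,"z": 0,"ax": 0,"ay": 0,"az": 0},
  {"gripper": 0.6,"x": 0.0175,"y": 0,"z": 0,"ax": 0,"ay": 0,"az": 0},
  {"gripper": 0.6,"x": 0,"y": 0,"z": 0,"ax": 0,"ay": 0,"az": 0},
  {"gripper": 0.6,"x": 0,"y": 0,"z": 0,"ax": 0,"ay": 0,"az": 0},
])

```text
t: 3.3
tool_pos: [0.5198, 0.3194, 0.1086]
ee_rot: [1.273, 1.167, -1.273]
ft_force: [0.8, -0.4, 1.1]
grip_width: 0.0513
```

```bash
python3 - <<'E'
from bench import robot
import cv2
from h import *
c=robot.read_camera("wrist")
cv2.imwrite("pics/w4.png",c["color"][:,:,::-1])
plan(robot.read_state(),[.5196,.3193,.108],-5)
E
```

```text
tool axes
 [[ 1.500e-03  9.962e-01 -8.710e-02]
 [ 6.000e-04 -8.710e-02 -9.962e-01]
 [-1.000e+00  1.400e-03 -7.000e-04]] 
shift [ 0.0015 -0.0007  0.0003] jaw yaw -4.99
ax turn 0.01
pos [0.5203 0.3196 0.1095] F [0.07 0.3  0.62] t 3.35 w 0.0511
```

View pics/w4.png

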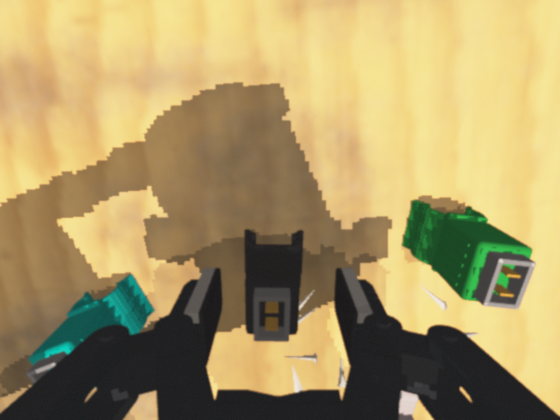

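The wrist view shows the sensor centred between the fingers at about (273,300), clear of its neighbours. Closing now.

Request:
step_arm([
  {"gripper": 0,"x": 0,"y": 0,"z": 0,"ax": 0,"ay": 0,"az": 0},
  {"gripper": 0,"x": 0,"y": 0,"z": 0,"ax": 0,"ay": 0,"az": 0},
  {"gripper": 0,"x": 0,"y": 0,"z": 0,"ax": 0,"ay": 0,"az": 0},
  {"gripper": 0,"x": 0,"y": 0,"z": 0,"ax": 0,"ay": 0,"az": 0},
  {"gripper": 0,"x": 0,"y": 0,"z": 0,"ax": 0,"ay": 0,"az": 0},
  {"gripper": 0,"x": 0,"y": 0,"z": 0,"ax": 0,"ay": 0,"az": 0},
], squeeze=70)

```text
t: 3.95
tool_pos: [0.5205, 0.3196, 0.1095]
ee_rot: [1.276, 1.165, -1.272]
ft_force: [0.2, 0.1, 6.6]
grip_width: 0.0205
```

Request:
step_arm([
  {"gripper": 0,"x": -0.02,"y": 0,"z": 0,"ax": 0,"ay": 0,"az": 0},
  {"gripper": 0,"x": -0.035,"y": 0,"z": 0,"ax": 0,"ay": 0,"az": 0},
  {"gripper": 0,"x": -0.035,"y": 0,"z": 0,"ax": 0,"ay": 0,"az": 0},
  {"gripper": 0,"x": -0.035,"y": 0,"z": 0,"ax": 0,"ay": 0,"az": 0},
  {"gripper": 0,"x": -0.035,"y": 0,"z": 0,"ax": 0,"ay": 0,"az": 0},
  {"gripper": 0,"x": 0,"y": 0,"z": 0,"ax": 0,"ay": 0,"az": 0},
])

```text
t: 4.55
tool_pos: [0.5218, 0.3202, 0.2742]
ee_rot: [1.281, 1.162, -1.265]
ft_force: [1.7, 0.3, -0.3]
grip_width: 0.0204
```

Request:
step_arm([
  {"gripper": 0,"x": 0,"y": 0.003,"z": 0.02,"ax": 0,"ay": 0,"az": 0},
  {"gripper": 0,"x": 0,"y": 0.003,"z": 0.036,"ax": 0,"ay": 0,"az": 0},
  {"gripper": 0,"x": 0,"y": 0.003,"z": 0.036,"ax": 0,"ay": 0,"az": 0},
  {"gripper": 0,"x": 0,"y": 0.003,"z": 0.036,"ax": 0,"ay": 0,"az": 0},
  {"gripper": 0,"x": 0,"y": 0.003,"z": 0.036,"ax": 0,"ay": 0,"az": 0},
  {"gripper": 0,"x": 0,"y": 0.003,"z": 0.036,"ax": 0,"ay": 0,"az": 0},
  {"gripper": 0,"x": 0,"y": 0.003,"z": 0.036,"ax": 0,"ay": 0,"az": 0},
  {"gripper": 0,"x": 0,"y": 0.003,"z": 0.036,"ax": 0,"ay": 0,"az": 0},
  {"gripper": 0,"x": 0,"y": 0,"z": 0.018,"ax": 0,"ay": 0,"az": 0},
  {"gripper": 0,"x": 0,"y": 0,"z": 0,"ax": 6.9,"ay": 0,"az": 0},
  {"gripper": 0,"x": 0,"y": 0,"z": 0,"ax": 0,"ay": 0,"az": 0},
])

```text
t: 5.65
tool_pos: [0.5171, 0.0279, 0.2668]
ee_rot: [1.362, 1.105, -1.365]
ft_force: [-0.2, -0.3, -1.6]
grip_width: 0.0205
```

```bash
python3 - <<'E'
from bench import robot
import cv2,pickle
from h import *
c=robot.read_camera("wrist"); pickle.dump(c,open("w5.pkl","wb"))
cv2.imwrite("pics/w5.png",cv2.resize(c["color"][:,:,::-1],None,fx=1.42,fy=1.42,interpolation=2))
plan(robot.read_state(),[.543,.08,.28],-12)
for X in [(.543,.079,.085),(.514,-.059,.085)]: print(proj(c,np.array(X))*1.42)
E
```

```text
tool axes
 [[-2.500e-03  9.786e-01 -2.057e-01]
 [ 6.000e-04 -2.057e-01 -9.786e-01]
 [-1.000e+00 -2.600e-03 -1.000e-04]] 
shift [-0.013   0.0146 -0.0559] jaw yaw -11.87
ax turn 0.13
pos [0.5172 0.0283 0.267 ] F [ 0.41  0.47 -0.8 ] t 5.7 w 0.0204
[420.92101356 194.51332363]
[417.58470681 436.87223235]
```

View pics/w5.png

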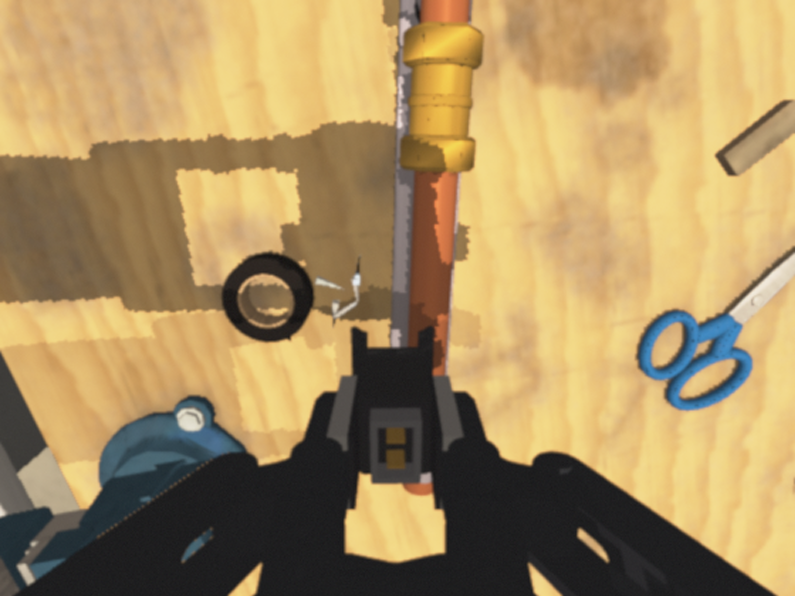

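The view shows the brass nut's face edge at about (438,171), bare pipe edges from about 412 to 459 just below it, and the sensor held straight at (396,445). Next I'll fit the pipe edges by colour.

```bash
python3 - <<'E'
import pickle,cv2
from bench import robot
from h import *
c=pickle.load(open("w5.pkl","rb")); im=c["color"]
hsv=cv2.cvtColor(im,cv2.COLOR_RGB2HSV)
pts=[]
for r in range(110,245,6):
    row=hsv[r,270:345].astype(int); m=(row[:,0]<=12)&(row[:,1]>110)&(row[:,2]>40)
    i=np.where(m)[0]+270
    if len(i)<8: print(r,len(i));continue
    l,rr=i.min(),i.max(); pts.append((r,l,rr,len(i)))
print(pts)
P=np.array([onz(c,((l+q)/2+.5,r),.087)[:2] for r,l,q,n in pts if r>122 and n>22])
k=np.polyfit(P[:,1],P[:,0],1); print("x=%.4f*y+%.4f"%tuple(k),"yaw",-np.degrees(np.arctan(k[0])),"resid",np.abs(P[:,0]-np.polyval(k,P[:,1])).max())
for col in (303,308,313): print(col,[(r,*hsv[r,col]) for r in range(112,126)])
for z in (.096,.101,.1035): print(onz(c,(308.5,121),z))
E
```

```text
110 0
116 0
[(122, np.int64(292), np.int64(321), 30), (128, np.int64(292), np.int64(321), 30), (134, np.int64(292), np.int64(320), 29), (140, np.int64(292), np.int64(320), 29), (146, np.int64(291), np.int64(320), 30), (152, np.int64(291), np.int64(319), 29), (158, np.int64(291), np.int64(319), 29), (164, np.int64(291), np.int64(319), 29), (170, np.int64(290), np.int64(319), 30), (176, np.int64(290), np.int64(318), 29), (182, np.int64(290), np.int64(318), 29), (188, np.int64(290), np.int64(317), 28), (194, np.int64(290), np.int64(316), 27), (200, np.int64(289), np.int64(316), 28), (206, np.int64(289), np.int64(315), 27), (212, np.int64(289), np.int64(315), 27), (218, np.int64(289), np.int64(315), 27), (224, np.int64(288), np.int64(315), 28), (230, np.int64(288), np.int64(314), 23), (236, np.int64(288), np.int64(314), 17), (242, np.int64(288), np.int64(314), 17)]
x=0.2429*y+0.5311 yaw -13.651740160894033 resid 0.00030803903830911583
303 [(112, np.uint8(19), np.uint8(172), np.uint8(144)), (113, np.uint8(19), np.uint8(171), np.uint8(145)), (114, np.uint8(19), np.uint8(172), np.uint8(144)
[... 1406 characters left out ...]
9), np.uint8(178), np.uint8(176)), (115, np.uint8(19), np.uint8(177), np.uint8(156)), (116, np.uint8(18), np.uint8(172), np.uint8(150)), (117, np.uint8(19), np.uint8(172), np.uint8(141)), (118, np.uint8(18), np.uint8(167), np.uint8(127)), (119, np.uint8(18), np.uint8(171), np.uint8(124)), (120, np.uint8(15), np.uint8(167), np.uint8(145)), (121, np.uint8(11), np.uint8(171), np.uint8(188)), (122, np.uint8(10), np.uint8(170), np.uint8(214)), (123, np.uint8(10), np.uint8(168), np.uint8(218)), (124, np.uint8(10), np.uint8(168), np.uint8(218)), (125, np.uint8(10), np.uint8(171), np.uint8(218))]
[0.55270477 0.08886534 0.096     ]
[0.55235954 0.089216   0.101     ]
[0.55218692 0.08939133 0.1035    ]
```

```bash
python3 - <<'E'
import pickle
from bench import robot
from h import *
c=pickle.load(open("w5.pkl","rb")); st=robot.read_state()
R=Ro.from_rotvec(st["ee_rot"]).as_matrix(); p=st["tool_pos"]
# far edge/near edge of shroud top (observed x1.42: left 370,right 422, rows 408..482)
print("expected",[ (proj(c,p+R@[.0435,a,b])*1.42).round(1) for a,b in [(-.007,-.010),(.007,-.010),(.007,.010),(-.007,.010)]])
Ct=np.linalg.inv(np.block([[R,p[:,None]],[np.zeros((1,3)),1]]))@c["pose"]; print(Ct.round(4))
u=np.array([np.sin(np.radians(13.65)),np.cos(np.radians(13.65))]); N=np.array([.5525,.089])
for s in (-.037,): t=N+s*u; print(t); plan(st,[*t,.267],-13.65)
E
python3 - <<'E'
import cv2
im=cv2.imread("pics/w5.png")[320:500,320:480]
cv2.imwrite("pics/w5c.png",cv2.resize(cv2.convertScaleAbs(im,alpha=2,beta=20),None,fx=3.3,fy=3.3))
E
```

```text
expected [array([360.8, 419.2]), array([413.5, 419.1]), array([412.8, 482.3]), array([362.5, 482.3])]
[[ 9.000e-04 -3.102e-01  9.507e-01 -7.120e-02]
 [ 1.000e+00 -2.200e-03 -1.700e-03  2.200e-03]
 [ 2.600e-03  9.507e-01  3.102e-01 -7.970e-02]
 [ 0.000e+00  0.000e+00  0.000e+00  1.000e+00]]
[0.54376836 0.05304505]
tool axes
 [[-2.500e-03  9.786e-01 -2.057e-01]
 [ 6.000e-04 -2.057e-01 -9.786e-01]
 [-1.000e+00 -2.600e-03 -1.000e-04]] 
shift [-0.0001  0.0209 -0.0296] jaw yaw -11.87
ax turn 1.78
pos [0.5172 0.0283 0.267 ] F [ 0.41  0.47 -0.8 ] t 5.7 w 0.0204
```

View pics/w5c.png

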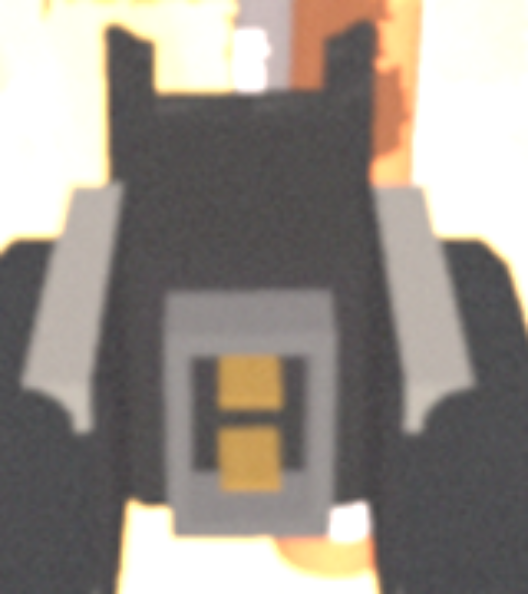

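The crop shows the shroud centre at column 395.8, against 387 expected (×1.42 scale). That 2.4 mm sideways camera bias matches the one seen at the grasp, so I'm correcting for it.

Request:
step_arm([
  {"gripper": 0,"x": 0,"y": 0.0095,"z": -0.015,"ax": 0,"ay": 0,"az": 0},
  {"gripper": 0,"x": 0,"y": 0.009,"z": -0.0146,"ax": 0,"ay": 0,"az": 0},
  {"gripper": 0,"x": 0,"y": 0,"z": 0,"ax": 1.8,"ay": 0,"az": 0},
  {"gripper": 0,"x": 0.02,"y": 0,"z": 0,"ax": 0,"ay": 0,"az": 0},
  {"gripper": 0,"x": 0.02,"y": 0,"z": 0,"ax": 0,"ay": 0,"az": 0},
  {"gripper": 0,"x": 0.01,"y": 0,"z": 0,"ax": 0,"ay": 0,"az": 0},
  {"gripper": 0,"x": 0,"y": 0,"z": 0,"ax": 0,"ay": 0,"az": 0},
  {"gripper": 0,"x": 0,"y": 0,"z": 0,"ax": 0,"ay": 0,"az": 0},
])

```text
t: 6.5
tool_pos: [0.5423, 0.0537, 0.2187]
ee_rot: [1.383, 1.086, -1.383]
ft_force: [0.6, 0.2, -0.3]
grip_width: 0.0205
```

```bash
python3 - <<'E'
from bench import robot
import cv2,pickle
from h import *
st=robot.read_state(); plan(st,[.5414,.0535,.212],-13.65)
R=Ro.from_rotvec(st["ee_rot"]).as_matrix(); O=st["tool_pos"]+R@[.0955,0,0]; print("bore",O)
out=[]
for n,f in (("side",5),("scene",5)):
    c=robot.read_camera(n); q=proj(c,O).astype(int); print(n,q)
    im=c["color"][max(0,q[1]-45):q[1]+45,q[0]-40:q[0]+40,::-1]; out.append(cv2.resize(im,(400,450),interpolation=2))
cv2.imwrite("pics/s1.png",np.hstack(out))
E
```

```text
tool axes
 [[ 1.000e-04  9.715e-01 -2.370e-01]
 [-0.000e+00 -2.370e-01 -9.715e-01]
 [-1.000e+00  1.000e-04 -0.000e+00]] 
shift [ 0.0067 -0.0008  0.0004] jaw yaw -13.71
ax turn -0.06
pos [0.5423 0.0537 0.2187] F [ 0.6   0.18 -0.27] t 6.5 w 0.0205
bore [0.54232336 0.05366978 0.12319588]
side [276 199]
scene [258 196]
```

View pics/s1.png

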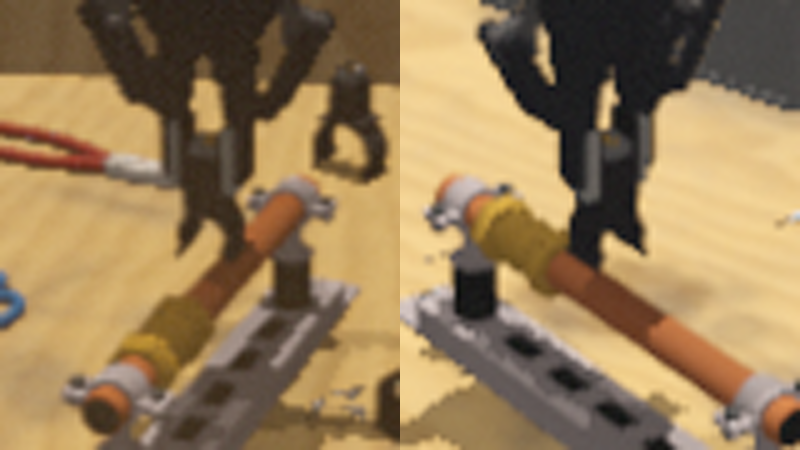

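The side and scene crops show the sensor over the bare pipe, upright, with clear pipe between it and the nut.

Request:
step_arm([
  {"gripper": 0,"x": 0.004,"y": -0.0007,"z": 0,"ax": 0,"ay": 0,"az": 0},
  {"gripper": 0,"x": 0.004,"y": 0,"z": 0,"ax": 0,"ay": 0,"az": 0},
  {"gripper": 0,"x": 0.003,"y": 0,"z": 0,"ax": 0,"ay": 0,"az": 0},
  {"gripper": 0,"x": 0.002,"y": 0,"z": 0,"ax": 0,"ay": 0,"az": 0},
  {"gripper": 0,"x": 0,"y": 0,"z": 0,"ax": 0,"ay": 0,"az": 0},
])

```text
t: 7.1
tool_pos: [0.5412, 0.0536, 0.2049]
ee_rot: [1.384, 1.086, -1.385]
ft_force: [-0.4, 0.6, -1.3]
grip_width: 0.0208
```

Request:
step_arm([
  {"gripper": 0,"x": 0.002,"y": 0,"z": 0,"ax": 0,"ay": 0,"az": 0},
  {"gripper": 0,"x": 0.001,"y": 0,"z": 0,"ax": 0,"ay": 0,"az": 0},
  {"gripper": 0,"x": 0,"y": 0,"z": 0,"ax": 0,"ay": 0,"az": 0},
])

```text
t: 7.4
tool_pos: [0.5414, 0.0536, 0.2023]
ee_rot: [1.384, 1.086, -1.384]
ft_force: [0.3, -0.1, -1.3]
grip_width: 0.0206
```

Request:
step_arm([
  {"gripper": 0,"x": 0.002,"y": 0,"z": 0,"ax": 0,"ay": 0,"az": 0},
  {"gripper": 0,"x": 0.001,"y": 0,"z": 0,"ax": 0,"ay": 0,"az": 0},
  {"gripper": 0,"x": 0,"y": 0,"z": 0,"ax": 0,"ay": 0,"az": 0},
])

```text
t: 7.7
tool_pos: [0.5414, 0.0536, 0.1992]
ee_rot: [1.384, 1.086, -1.384]
ft_force: [-0.0, -0.0, -1.2]
grip_width: 0.0203
```

Request:
step_arm([
  {"gripper": 0,"x": 0.002,"y": 0,"z": 0,"ax": 0,"ay": 0,"az": 0},
  {"gripper": 0,"x": 0,"y": 0,"z": 0,"ax": 0,"ay": 0,"az": 0},
])

```text
t: 7.9
tool_pos: [0.5413, 0.0536, 0.1971]
ee_rot: [1.384, 1.086, -1.384]
ft_force: [-0.4, 0.4, -1.6]
grip_width: 0.0205
```

Request:
step_arm([
  {"gripper": 0,"x": 0.002,"y": 0,"z": 0,"ax": 0,"ay": 0,"az": 0},
  {"gripper": 0,"x": 0,"y": 0,"z": 0,"ax": 0,"ay": 0,"az": 0},
])

```text
t: 8.1
tool_pos: [0.5415, 0.0536, 0.1952]
ee_rot: [1.384, 1.086, -1.384]
ft_force: [0.5, 0.6, -1.0]
grip_width: 0.0204
```

Request:
step_arm([
  {"gripper": 0,"x": 0.002,"y": 0,"z": 0,"ax": 0,"ay": 0,"az": 0},
  {"gripper": 0,"x": 0,"y": 0,"z": 0,"ax": 0,"ay": 0,"az": 0},
])

```text
t: 8.3
tool_pos: [0.5419, 0.0535, 0.1936]
ee_rot: [1.385, 1.085, -1.383]
ft_force: [1.4, -1.1, 0.3]
grip_width: 0.0203
```

Request:
step_arm([
  {"gripper": 0,"x": 0.002,"y": 0,"z": 0,"ax": 0,"ay": 0,"az": 0},
  {"gripper": 0,"x": 0,"y": 0,"z": 0,"ax": 0,"ay": 0,"az": 0},
])

```text
t: 8.5
tool_pos: [0.5423, 0.0535, 0.1919]
ee_rot: [1.385, 1.084, -1.382]
ft_force: [3.5, -0.9, 1.7]
grip_width: 0.0202
```

Request:
step_arm([
  {"gripper": 0,"x": 0,"y": 0.001,"z": 0,"ax": 0,"ay": 0,"az": 0},
  {"gripper": 0,"x": 0,"y": 0,"z": 0,"ax": 0,"ay": 0,"az": 0},
])

```text
t: 8.7
tool_pos: [0.5428, 0.0533, 0.1916]
ee_rot: [1.384, 1.085, -1.384]
ft_force: [3.0, -0.7, 1.4]
grip_width: 0.0202
```

Request:
step_arm([
  {"gripper": 0,"x": 0.002,"y": 0.0003,"z": 0,"ax": 0,"ay": 0,"az": 0},
  {"gripper": 0,"x": 0,"y": 0,"z": 0,"ax": 0,"ay": 0,"az": 0},
])

```text
t: 8.9
tool_pos: [0.5429, 0.0533, 0.1896]
ee_rot: [1.384, 1.086, -1.384]
ft_force: [0.7, 0.2, 4.5]
grip_width: 0.0202
```

Request:
step_arm([
  {"gripper": 0,"x": 0.002,"y": 0,"z": 0,"ax": 0,"ay": 0,"az": 0},
  {"gripper": 0,"x": 0,"y": 0,"z": 0,"ax": 0,"ay": 0,"az": 0},
])

```text
t: 9.1
tool_pos: [0.5429, 0.0534, 0.188]
ee_rot: [1.384, 1.086, -1.384]
ft_force: [-0.2, -0.2, 6.7]
grip_width: 0.0205
```

Request:
step_arm([
  {"gripper": 0,"x": 0.002,"y": 0,"z": 0,"ax": 0,"ay": 0,"az": 0},
  {"gripper": 0,"x": 0,"y": 0,"z": 0,"ax": 0,"ay": 0,"az": 0},
])

```text
t: 9.3
tool_pos: [0.543, 0.0534, 0.1864]
ee_rot: [1.384, 1.086, -1.384]
ft_force: [-1.3, 0.7, 10.0]
grip_width: 0.0203
```

Request:
step_arm([
  {"gripper": 0,"x": 0.002,"y": 0,"z": 0,"ax": 0,"ay": 0,"az": 0},
  {"gripper": 0,"x": 0,"y": 0,"z": 0,"ax": 0,"ay": 0,"az": 0},
])

```text
t: 9.5
tool_pos: [0.5431, 0.0534, 0.1848]
ee_rot: [1.384, 1.085, -1.383]
ft_force: [-2.3, 0.4, 11.9]
grip_width: 0.0205
```

Request:
step_arm([
  {"gripper": 0,"x": 0.0015,"y": 0,"z": 0,"ax": 0,"ay": 0,"az": 0},
  {"gripper": 0,"x": 0,"y": 0,"z": 0,"ax": 0,"ay": 0,"az": 0},
])

```text
t: 9.7
tool_pos: [0.5432, 0.0534, 0.1836]
ee_rot: [1.384, 1.085, -1.383]
ft_force: [-2.1, 1.5, 13.2]
grip_width: 0.0205
```

Request:
step_arm([
  {"gripper": 0,"x": 0.0015,"y": -0.0005,"z": 0,"ax": 0,"ay": 0,"az": 0},
  {"gripper": 0,"x": 0,"y": 0,"z": 0,"ax": 0,"ay": 0,"az": 0},
])

```text
t: 9.9
tool_pos: [0.543, 0.0535, 0.1825]
ee_rot: [1.385, 1.085, -1.382]
ft_force: [-2.8, 0.3, 14.2]
grip_width: 0.0202
```

Request:
step_arm([
  {"gripper": 0,"x": 0.001,"y": 0,"z": 0,"ax": 0,"ay": 0,"az": 0},
  {"gripper": 0,"x": 0,"y": 0,"z": 0,"ax": 0,"ay": 0,"az": 0},
])

```text
t: 10.1
tool_pos: [0.5431, 0.0535, 0.1817]
ee_rot: [1.385, 1.085, -1.382]
ft_force: [-2.1, 0.9, 14.3]
grip_width: 0.0206
```

Request:
step_arm([
  {"gripper": 0,"x": 0.001,"y": 0,"z": 0,"ax": 0,"ay": 0,"az": 0},
  {"gripper": 0,"x": 0,"y": 0,"z": 0,"ax": 0,"ay": 0,"az": 0},
])

```text
t: 10.3
tool_pos: [0.5431, 0.0535, 0.1807]
ee_rot: [1.385, 1.085, -1.382]
ft_force: [-2.3, 0.1, 15.2]
grip_width: 0.0207
```

Request:
step_arm([
  {"gripper": 0,"x": 0.001,"y": -0.0005,"z": 0,"ax": 0,"ay": 0,"az": 0},
  {"gripper": 0,"x": 0,"y": 0,"z": 0,"ax": 0,"ay": 0,"az": 0},
])

```text
t: 10.5
tool_pos: [0.5428, 0.0536, 0.1797]
ee_rot: [1.385, 1.084, -1.382]
ft_force: [-1.7, -0.2, 12.5]
grip_width: 0.0204
```

Request:
step_arm([
  {"gripper": 0,"x": 0.001,"y": 0,"z": 0,"ax": 0,"ay": 0,"az": 0},
  {"gripper": 0,"x": 0,"y": 0,"z": 0,"ax": 0,"ay": 0,"az": 0},
])

```text
t: 10.7
tool_pos: [0.5424, 0.0535, 0.1773]
ee_rot: [1.385, 1.084, -1.382]
ft_force: [1.4, -1.3, 4.5]
grip_width: 0.0205
```

Request:
step_arm([
  {"gripper": 0,"x": 0.001,"y": 0,"z": 0,"ax": 0,"ay": 0,"az": 0},
  {"gripper": 0,"x": 0,"y": 0,"z": 0,"ax": 0,"ay": 0,"az": 0},
])

```text
t: 10.9
tool_pos: [0.5425, 0.0535, 0.1764]
ee_rot: [1.385, 1.084, -1.382]
ft_force: [0.8, -0.0, 7.2]
grip_width: 0.0204
```

Snap: the force fell from 15 to 4.5 N and is rising again. I'll press on a little to seat the crown.

Request:
step_arm([
  {"gripper": 0,"x": 0.001,"y": 0,"z": 0,"ax": 0,"ay": 0,"az": 0},
  {"gripper": 0,"x": 0,"y": 0,"z": 0,"ax": 0,"ay": 0,"az": 0},
])

```text
t: 11.1
tool_pos: [0.5425, 0.0535, 0.1756]
ee_rot: [1.385, 1.084, -1.383]
ft_force: [0.9, 0.9, 8.3]
grip_width: 0.0204
```

Request:
step_arm([
  {"gripper": 0,"x": 0.0015,"y": 0,"z": 0,"ax": 0,"ay": 0,"az": 0},
  {"gripper": 0,"x": 0,"y": 0,"z": 0,"ax": 0,"ay": 0,"az": 0},
  {"gripper": 0,"x": 0,"y": 0,"z": 0,"ax": 0,"ay": 0,"az": 0},
])

```text
t: 11.4
tool_pos: [0.5425, 0.0536, 0.1745]
ee_rot: [1.385, 1.085, -1.383]
ft_force: [-1.1, -0.0, 10.1]
grip_width: 0.0205
```

Request:
step_arm([
  {"gripper": 0,"x": -0.003,"y": 0,"z": 0,"ax": 0,"ay": 0,"az": 0},
  {"gripper": 0,"x": -0.003,"y": 0,"z": 0,"ax": 0,"ay": 0,"az": 0},
  {"gripper": 0,"x": 0,"y": 0,"z": 0,"ax": 0,"ay": 0,"az": 0},
  {"gripper": 0,"x": 0,"y": 0,"z": 0,"ax": 0,"ay": 0,"az": 0},
])

```text
t: 11.8
tool_pos: [0.5423, 0.0534, 0.1791]
ee_rot: [1.385, 1.084, -1.383]
ft_force: [4.2, -1.0, 2.6]
grip_width: 0.0202
```

Request:
step_arm([
  {"gripper": 0,"x": 0,"y": 0,"z": -0.003,"ax": 0,"ay": 0,"az": 0},
  {"gripper": 0,"x": 0,"y": 0,"z": -0.002,"ax": 0,"ay": 0,"az": 0},
  {"gripper": 0,"x": 0,"y": 0,"z": 0,"ax": 0,"ay": 0,"az": 0},
])

```text
t: 12.1
tool_pos: [0.5433, 0.0574, 0.1789]
ee_rot: [1.382, 1.083, -1.384]
ft_force: [3.5, -5.9, 2.9]
grip_width: 0.0201
```

Request:
step_arm([
  {"gripper": 0,"x": 0,"y": 0,"z": -0.002,"ax": 0,"ay": 0,"az": 0},
  {"gripper": 0,"x": 0,"y": 0,"z": -0.002,"ax": 0,"ay": 0,"az": 0},
  {"gripper": 0,"x": 0,"y": 0,"z": 0,"ax": 0,"ay": 0,"az": 0},
])

```text
t: 12.4
tool_pos: [0.5441, 0.061, 0.1789]
ee_rot: [1.381, 1.083, -1.385]
ft_force: [3.2, -7.1, 2.3]
grip_width: 0.0205
```

Request:
step_arm([
  {"gripper": 0,"x": 0,"y": 0,"z": -0.002,"ax": 0,"ay": 0,"az": 0},
  {"gripper": 0,"x": 0,"y": 0,"z": -0.002,"ax": 0,"ay": 0,"az": 0},
  {"gripper": 0,"x": 0,"y": 0,"z": 0,"ax": 0,"ay": 0,"az": 0},
])

```text
t: 12.7
tool_pos: [0.545, 0.0648, 0.1788]
ee_rot: [1.381, 1.083, -1.385]
ft_force: [2.0, -6.8, 3.2]
grip_width: 0.0204
```

Drag has settled at about 6 N. I'm easing the sideways load and continuing.

Request:
step_arm([
  {"gripper": 0,"x": -0.001,"y": 0.001,"z": -0.002,"ax": 0,"ay": 0,"az": 0},
  {"gripper": 0,"x": 0,"y": 0,"z": -0.002,"ax": 0,"ay": 0,"az": 0},
  {"gripper": 0,"x": 0,"y": 0,"z": 0,"ax": 0,"ay": 0,"az": 0},
])

```text
t: 13.0
tool_pos: [0.5463, 0.0686, 0.1793]
ee_rot: [1.38, 1.085, -1.387]
ft_force: [0.9, -7.3, 2.1]
grip_width: 0.0205
```

Request:
step_arm([
  {"gripper": 0,"x": 0,"y": 0,"z": -0.002,"ax": 0,"ay": 0,"az": 0},
  {"gripper": 0,"x": 0,"y": 0,"z": -0.002,"ax": 0,"ay": 0,"az": 0},
  {"gripper": 0,"x": 0,"y": 0,"z": 0,"ax": 0,"ay": 0,"az": 0},
])

```text
t: 13.3
tool_pos: [0.5472, 0.0725, 0.1793]
ee_rot: [1.38, 1.085, -1.387]
ft_force: [1.5, -7.5, 2.7]
grip_width: 0.0203
```

Request:
step_arm([
  {"gripper": 0,"x": 0,"y": 0,"z": -0.002,"ax": 0,"ay": 0,"az": 0},
  {"gripper": 0,"x": 0,"y": 0,"z": 0,"ax": 0,"ay": 0,"az": 0},
])

```text
t: 13.5
tool_pos: [0.5477, 0.0744, 0.1792]
ee_rot: [1.38, 1.085, -1.387]
ft_force: [1.2, -6.6, 0.8]
grip_width: 0.0204
```

Request:
step_arm([
  {"gripper": 0,"x": 0,"y": 0,"z": -0.002,"ax": 0,"ay": 0,"az": 0},
  {"gripper": 0,"x": 0,"y": 0,"z": 0,"ax": 0,"ay": 0,"az": 0},
])

```text
t: 13.7
tool_pos: [0.5481, 0.0763, 0.1792]
ee_rot: [1.38, 1.085, -1.387]
ft_force: [1.5, -7.2, 0.7]
grip_width: 0.0206
```

Request:
step_arm([
  {"gripper": 0,"x": 0,"y": 0,"z": -0.0015,"ax": 0,"ay": 0,"az": 0},
  {"gripper": 0,"x": 0,"y": 0,"z": 0,"ax": 0,"ay": 0,"az": 0},
])

```text
t: 13.9
tool_pos: [0.5485, 0.0777, 0.1792]
ee_rot: [1.38, 1.085, -1.387]
ft_force: [1.0, -8.2, 3.2]
grip_width: 0.0206
```

Request:
step_arm([
  {"gripper": 0,"x": 0,"y": 0,"z": -0.0015,"ax": 0,"ay": 0,"az": 0},
  {"gripper": 0,"x": 0,"y": 0,"z": 0,"ax": 0,"ay": 0,"az": 0},
])

```text
t: 14.1
tool_pos: [0.5488, 0.0792, 0.1792]
ee_rot: [1.38, 1.085, -1.387]
ft_force: [0.9, -7.6, 2.0]
grip_width: 0.0202
```

Request:
step_arm([
  {"gripper": 0,"x": 0,"y": 0,"z": -0.0015,"ax": 0,"ay": 0,"az": 0},
  {"gripper": 0,"x": 0,"y": 0,"z": 0,"ax": 0,"ay": 0,"az": 0},
])

```text
t: 14.3
tool_pos: [0.5492, 0.0806, 0.1792]
ee_rot: [1.38, 1.085, -1.387]
ft_force: [1.6, -7.6, 2.7]
grip_width: 0.0205
```

Request:
step_arm([
  {"gripper": 0,"x": 0,"y": 0,"z": -0.0015,"ax": 0,"ay": 0,"az": 0},
  {"gripper": 0,"x": 0,"y": 0,"z": 0,"ax": 0,"ay": 0,"az": 0},
])

```text
t: 14.5
tool_pos: [0.5495, 0.0817, 0.1792]
ee_rot: [1.379, 1.084, -1.388]
ft_force: [2.1, -9.1, 1.4]
grip_width: 0.021
```

Request:
step_arm([
  {"gripper": 0,"x": 0,"y": 0,"z": -0.0015,"ax": 0,"ay": 0,"az": 0},
  {"gripper": 0,"x": 0,"y": 0,"z": 0,"ax": 0,"ay": 0,"az": 0},
])

```text
t: 14.7
tool_pos: [0.5497, 0.0828, 0.1791]
ee_rot: [1.378, 1.084, -1.388]
ft_force: [-0.5, -10.8, 2.4]
grip_width: 0.0205
```

Request:
step_arm([
  {"gripper": 0,"x": 0,"y": 0,"z": -0.001,"ax": 0,"ay": 0,"az": 0},
  {"gripper": 0,"x": 0,"y": 0,"z": 0,"ax": 0,"ay": 0,"az": 0},
])

```text
t: 14.9
tool_pos: [0.5499, 0.0835, 0.1791]
ee_rot: [1.378, 1.084, -1.389]
ft_force: [0.3, -10.5, 2.2]
grip_width: 0.0204
```

Request:
step_arm([
  {"gripper": 0,"x": 0,"y": 0,"z": -0.0015,"ax": 0,"ay": 0,"az": 0},
  {"gripper": 0,"x": 0,"y": 0,"z": 0,"ax": 0,"ay": 0,"az": 0},
  {"gripper": 0,"x": 0,"y": 0,"z": 0,"ax": 0,"ay": 0,"az": 0},
])

```text
t: 15.2
tool_pos: [0.5502, 0.0845, 0.179]
ee_rot: [1.377, 1.083, -1.389]
ft_force: [-0.3, -12.1, 4.0]
grip_width: 0.0202
```

```bash
python3 - <<'E'
from bench import robot
import cv2
from h import *
plan(robot.read_state(),[.55,.084,.179])
o=[]
for n in ("side","scene","wrist"):
    c=robot.read_camera(n); st=robot.read_state(); O=st["tool_pos"]-[0,0,.09]
    q=proj(c,O).astype(int)
    if n=="wrist": im=c["color"][90:400,180:400,::-1]; im=cv2.resize(im,(320,450))
    else: im=cv2.resize(c["color"][q[1]-30:q[1]+30,q[0]-32:q[0]+0,::-1] if 0 else c["color"][q[1]-35:q[1]+35,q[0]-18:q[0]+18,::-1],(230,450),interpolation=2)
    o.append(im)
cv2.imwrite("pics/s2.png",np.hstack(o))
E
```

```text
tool axes
 [[-0.0037  0.9713 -0.2377]
 [-0.0064 -0.2377 -0.9713]
 [-1.     -0.0021  0.0071]] 
shift [ 0.     -0.0001  0.0006] jaw yaw -13.75
pos [0.5502 0.0845 0.179 ] F [ -0.35 -12.1    3.98] t 15.2 w 0.0202
```

View pics/s2.png

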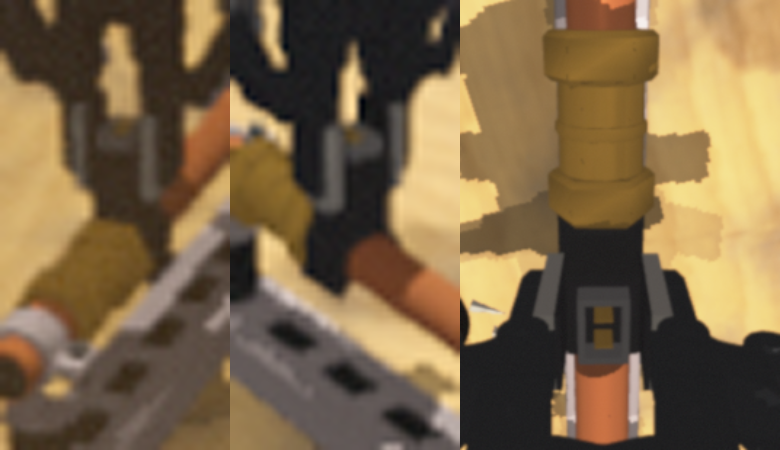

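The views show the sensor upright on the pipe with its crown against the nut. Force is rising at the pipe's own stiffness, so it is in contact. I'll unload both springs before letting go.

Request:
step_arm([
  {"gripper": 0,"x": 0,"y": 0,"z": 0.0025,"ax": 0,"ay": 0,"az": 0},
  {"gripper": 0,"x": -0.001,"y": 0,"z": 0.0025,"ax": 0,"ay": 0,"az": 0},
  {"gripper": 0,"x": -0.001,"y": 0,"z": 0.0025,"ax": 0,"ay": 0,"az": 0},
  {"gripper": 0,"x": 0,"y": 0,"z": 0,"ax": 0,"ay": 0,"az": 0},
  {"gripper": 0,"x": 0,"y": 0,"z": 0,"ax": 0,"ay": 0,"az": 0},
])

```text
t: 15.85
tool_pos: [0.5487, 0.0789, 0.1808]
ee_rot: [1.381, 1.085, -1.387]
ft_force: [2.5, -6.2, -1.1]
grip_width: 0.0203
```

Request:
step_arm([
  {"gripper": 0,"x": 0,"y": 0.0005,"z": 0.002,"ax": 0,"ay": 0,"az": 0},
  {"gripper": 0,"x": 0,"y": 0,"z": 0.002,"ax": 0,"ay": 0,"az": 0},
  {"gripper": 0,"x": 0,"y": 0,"z": 0,"ax": 0,"ay": 0,"az": 0},
  {"gripper": 0,"x": 0,"y": 0,"z": 0,"ax": 0,"ay": 0,"az": 0},
])

```text
t: 16.25
tool_pos: [0.5482, 0.0762, 0.1812]
ee_rot: [1.383, 1.087, -1.386]
ft_force: [1.7, -1.0, -1.2]
grip_width: 0.0204
```

Request:
step_arm([
  {"gripper": 0.4,"x": 0,"y": 0,"z": 0,"ax": 0,"ay": 0,"az": 0},
  {"gripper": 0.6,"x": 0,"y": 0,"z": 0,"ax": 0,"ay": 0,"az": 0},
  {"gripper": 0.6,"x": 0,"y": 0,"z": 0,"ax": 0,"ay": 0,"az": 0},
  {"gripper": 0.6,"x": 0,"y": 0,"z": 0,"ax": 0,"ay": 0,"az": 0},
  {"gripper": 0.6,"x": 0,"y": 0,"z": 0,"ax": 0,"ay": 0,"az": 0},
])

```text
t: 16.75
tool_pos: [0.5488, 0.0761, 0.1819]
ee_rot: [1.384, 1.086, -1.384]
ft_force: [-0.3, -0.5, 0.2]
grip_width: 0.0512
```

Request:
step_arm([
  {"gripper": 0.6,"x": -0.01,"y": 0,"z": 0,"ax": 0,"ay": 0,"az": 0},
  {"gripper": 0.6,"x": -0.02,"y": 0,"z": 0,"ax": 0,"ay": 0,"az": 0},
  {"gripper": 0.6,"x": -0.03,"y": 0,"z": 0,"ax": 0,"ay": 0,"az": 0},
  {"gripper": 0.6,"x": -0.03,"y": 0,"z": 0,"ax": 0,"ay": 0,"az": 0},
  {"gripper": 0.6,"x": -0.03,"y": 0,"z": 0.02,"ax": 0,"ay": 0,"az": 0},
  {"gripper": 0.6,"x": 0,"y": 0,"z": 0.03,"ax": 0,"ay": 0,"az": 0},
  {"gripper": 0.6,"x": 0,"y": 0,"z": 0,"ax": 0,"ay": 0,"az": 0},
])

```text
t: 17.45
tool_pos: [0.5372, 0.0252, 0.3042]
ee_rot: [1.387, 1.081, -1.384]
ft_force: [-1.0, 0.3, -1.5]
grip_width: 0.0511
```

```bash
python3 - <<'E'
from bench import robot
import cv2
from h import *
plan(robot.read_state(),[.55,.084,.179])
o=[]; O=np.array([.548,.0765,.095])
for n in ("side","scene","wrist"):
    c=robot.read_camera(n); q=proj(c,O).astype(int); print(n,q)
    w,h=(75,130) if n=="wrist" else (21,37)
    o.append(cv2.resize(c["color"][max(0,q[1]-h):q[1]+h,q[0]-w:q[0]+w,::-1],(266,470),interpolation=2))
cv2.imwrite("pics/s3.png",np.hstack(o))
E
```

```text
tool axes
 [[ 3.200e-03  9.706e-01 -2.407e-01]
 [-1.700e-03 -2.407e-01 -9.706e-01]
 [-1.000e+00  3.600e-03  9.000e-04]] 
shift [ 0.1251 -0.0022 -0.0603] jaw yaw -13.93
pos [0.5372 0.0252 0.3042] F [-1.04  0.27 -1.46] t 17.45 w 0.0511
side [273 213]
scene [253 202]
wrist [274 140]
```

The picture limit is reached, so I'll check by numbers: any copper showing between brass and sensor, and where the shroud lies.

```bash
python3 - <<'E'
from bench import robot
import cv2
from h import *
c=robot.read_camera("wrist"); hsv=cv2.cvtColor(c["color"],cv2.COLOR_RGB2HSV).astype(int)
def cls(p):
    h,s,v=p
    if v<75 and s<120: return 'k'
    if s<60: return 'g'
    if h<=13 and s>110: return 'C'
    if 14<=h<=24 and s>140: return 'B'
    return '.'
for col in (262,268,274,280,286): print(col,"".join(cls(hsv[r,col]) for r in range(50,240,2)))
for r in (110,125,140,155,170): print(r,"".join(cls(hsv[r,k]) for k in range(235,325)))
st=robot.read_state(); y=Ro.from_rotvec(st["ee_rot"]).as_matrix()[:,1]
N=np.array([.5525,.089]);u=np.array([.236,.9718])
s0=np.array([*(N-.0165*u),0])-.0024*y*0
for z in (.085+.052,.096): print("pred px",z,proj(c,np.array([.5487,.0762,z])+.0024*y))
E
```

```text
262 BBBBBBBBBBBBBBBBBBBBBBBBBBBBBBBBBBBBBkkkkkkkkkkkkkkkkkkkggggggggggggggggggggggggggggggggggggggg
268 BBBBBBBBBBBBBBBBBBBBBBBBBBBBBBBBBBBBB.kkkkkggggggggggggggkkCCCCCCCCCCCCCCCCCCCCCCCCCCCCCCCCCCCC
274 BBBBBBBBBBBBBBBBBBBBBBBBBBBBBBBBBBBBBkkkkkkgkkk.kkkk..kkgkkCCCCCCCCCCCCCCCCCCCCCCCCCCCCCCCCCCCC
280 BBBBBBBBBBBBBBBBBBBBBBBBBBBBBBBBBBBBBkkkkkkgkk.Bkkkk.BkkggkCCCCCCCCCCCCCCCCCCCCCCCCCCCCCCCCCCCC
286 BBBBBBBBBBBBBBBBBBBBBBBBBBBBBBBBBBBBBkkkkkkggggggggggggggkkCCCCCCCCCCCCCCCCCCCCCCCCCCCCCCCCCCCC
110 ...................BBBBBBBBBBBBBBBBBBBBBBBBBBBBBBBBBBBBBBBBBBBBBB.........................
125 ......................kkkkkkkkkkkkkkkkkkkkkkkkkkkkkkkkkkkkkkgg............................
140 ......................kkkkkkkkkkkggkkkkkkkkkkkkkkkkggkkkkkkkgg............................
155 .......................kkkkkkkkkkggkkkk.BBBBBB.kkkgggkkkkkkkggg...........................
170 .......................gggggg.CCCCCCCCCCCCCCCCCCCCCCCC.ggggggg............................
pred px 0.137 [278.75914234 147.98660467]
pred px 0.096 [278.6687207  141.23743432]
```

```bash
python3 -c "
from bench import robot
print(robot.hand_in())"
```

```text
the job is handed in; nothing more can be done
None
```

The smaller black sensor is fitted to the 22 mm pipe, slid up against the brass nut and released upright. I handed the job in at about 17.5 s on the robot's clock.

- **Pushing on:** I started about 22 mm clear of the nut. The force peaked at about 16 N, fell to about 5.5 N at the snap, then rose again at the pipe's own stiffness. The seated height matched the pipe axis to about 0.3 mm, and the pipe gave about 9 mm, under the 14 mm limit.
- **Sliding:** Drag was about 6–7 N, then rose to about 12 N as the sensor met the nut; the pipe gave about 8 mm. I backed off until the force was almost zero before opening the fingers.
- **Final check:** The last wrist image, read by pixel colour, shows brass running straight into the black sensor with no copper between. The plug top is within about 2 pixels of where an upright sensor should be.
- **Disagreements:**
  - The wrist camera's calibration was about 2.4 mm off sideways, which I corrected using the held sensor.
  - Contact came about 1.5 mm further along than my camera estimate of the nut face; I went by feel.
- **Not done:**
  - The 12-picture limit was reached, so nobody looked at the final state by eye.
  - I did not check the large sensor, tape roll and pliers again at the end, but the arm never worked near them.

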